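Free a pegboard tile from a ratchet bar clamp and file it on edge

TASK

Free the black pegboard tile from the bar clamp: swing the yellow pawl up clear of the teeth, then draw the toothed bar all the way back by its black knob. Then lift the tile out and, keeping it upright all the way, stand it on edge in the middle of the sorter's empty slot, lowering it to the slot floor before you let go of it. Leave the clamp open and do not disturb the other things.

Things in the scene. Friction and masses are not known exactly. Their poses are not given: they have to be found in the camera images.
- clamp: Bar clamp fixed to the table. Origin: underside of its base, below the middle of the held tile; z up, +y the way the bar is withdrawn, x across the bar. In mm: base x -50..50, y -35..140, 10 thick. The tile stands on the base at y 0 between a grey fixed jaw (y -20..-6, to z 55) and a low grey rail (y 6.5..10.5, to z 35), which keep it standing when the bar is back.
- bar (a joint): Travel of the toothed steel bar along the clamp's +y, m: 0 closed on the tile, 0.075 fully withdrawn (stop). Takes 2 to 4 N and stays where left; with the pawl down it moves only about 2 mm. Bar 16 mm wide, teeth 10 mm apart, their tops 62 mm above the table; it carries the green jaw and the black knob.
- bar_knob (a point): On the axis of the black upright cylindrical knob at the bar's tail, 17 mm below its top: a good grip height. Knob 22 mm in diameter, 42 to 112 mm above the table. At y 175 mm in the clamp's frame when closed, y 250 mm when withdrawn. Axes as the clamp's.
- pawl (a joint): Angle of the yellow pawl, rad: 0 = down, in the teeth; it lifts about an axis along the clamp's x, up to 1.2. Clear of the teeth above about 0.25. Its pivot is stiff (about 0.06 N m): it stays at whatever angle it is left.
- pawl_tab (a point): Middle of the pawl's round cross bar, 12 mm in diameter, 40 mm long, along the clamp's x; the pawl arm joins its middle, so lift it by its two flat ends. Pawl down: 45 mm in -y and 18 mm above pawl_hinge, 92 mm above the table, 30 mm above the teeth; 46 mm free to the back of the closed jaw. It rises towards +y on a circle of 48.5 mm radius about the hinge.
- pawl_hinge (a point): Middle of the pawl's pivot, at y 115 mm in the clamp's frame, 74 mm above the table, in the grey guide that carries bar and pawl (y 95..135, x -16..16, up to z 86 mm).
- tile_center (a point): Centre of the black pegboard tile with square holes (about 0.12 kg, loose): 110 mm wide (its x), 10 mm thick (its y), 105 mm tall (its z, up). At the start it stands in the clamp, its axes as the clamp's, its lower edge 10 mm above the table.
- sorter: Wooden sorter fixed to the table, with three slots side by side. Origin: middle of its underside. Base 120 mm (x) by 170 mm (y), 10 mm thick. Slots run along its x, at y -55, 0 and 55 mm; each is 15 mm wide between two 4 mm thick walls, 90 mm long and open at both ends, up to 45 mm above the table and above that flared outwards to 53 mm.
- empty_slot (a point): Middle of the floor of the one empty slot, 10 mm above the table; a flat orange strip lies there. Axes as the sorter's: x along the slot, y across it. The tile centre is 52.5 mm above this point when it stands in the slot.
- plate_a: White flat plate 100 x 10 x 60 mm standing in another slot; origin in the middle of its lower edge. Leave it.
- plate_b: Blue flat plate, same size, standing in another slot. Leave it.
- hammer: Claw hammer lying beyond the clamp and the sorter. Leave it.
- pot: Empty terracotta pot, 100 mm across, 100 mm tall. Leave it.
- jar: Glass jar, 60 mm across, 80 mm tall. Leave it.
- screwdriver: Screwdriver lying on the table beyond the clamp's knob. Leave it.
- bar_jaw (a point): Middle of the top of the green jaw, 123 mm above the table. Jaw 50 mm wide (x); when closed its pad is at y 6..18 mm, z 38..123 mm in the clamp's frame, and a 6 mm thick lip reaches over the tile's top edge to y -4 mm, so the tile cannot be lifted until the bar is back.

How it is judged:
By the outcome, as a careful person would: the job done as asked, in the order asked, and still so for the second after the job is handed in, with the robot touching nothing.
It also fails if it takes over 61 s, if anything falls off the work surface, if the arm or the gripper's body presses on something with over 40 N, if the wrist force passes 120 N, or if a joint passes its speed limit or range.

ROBOT

A 7-joint arm with a two-finger parallel gripper is mounted at the origin on the work surface. World frame = base frame: x ahead of the robot, y to its left, z up, the work surface at z = 0. Lengths are in m, angles in rad, forces in N, time in s.
With the tool pointing down it reaches from about 0.4 to 0.85 m from the base axis. Payload 10.4 kg.
Tool frame: the origin (TCP) lies at the very end of the fingers, on their centre line; the grasp point (between the pads) lies manip.hold_point_z behind it (manip.hold_point_z is the distance from the TCP to the grasp point, in m); z points along the fingers, x is the direction in which the jaws open and shut, and the axes are right-handed (so a half turn about z gives the same grasp; the last joint's range is limited). The gripper opens to 85 mm and grips with 20 to 120 N. Pads are 22 mm wide; open, the fingers measure 114 mm over their backs; the gripper's body (76 mm by 85 mm) begins 54 mm behind the grasp point. The pads swing forward as they close: fully open they stand 13 mm farther back than shut.
Start: joints at [-0.023, 0.332, -0.065, 1.46, 0.022, 1.35, -0.088], TCP at [0.625, 0, 0.231] pointing down, gripper open.
Joint ranges: [-2.6, 2.6], [-0.5, 2.12], [-1.47, 1.34], [0.16, 2.42], [-1.27, 4.41], [0.06, 2.06], [-2.6, 2.6]. Speed limits (rad/s): [2.22, 2.22, 2.79, 2.79, 3.14, 3.14, 3.14].

INTERFACE

Orientations are given as a unit quaternion [x, y, z, w].
In Python, from workcell import readout, camera, camera_info, manip gives the robot as it stands.
- The arm moves only by the tool play_rows, never from a script. Its argument "rows" is a list of rows, each a list of 3 entries, a list of its own where there are three numbers: the shift along the world's x, y, z in mm, then the turn, a rotation vector about the world's x, y, z in degrees, then the finger opening in mm, from 0 to 85.4. In form: [[[tx, ty, tz], [rx, ry, rz], fingers], ...]. A call has 1 to 12 rows; each row shifts and turns the commanded pose from where the row before left it; what a row does not reach is not made up. A row lasts 1/8 s, in which the tool goes at most 62.5 mm and 10.7 degrees, less where a joint would pass 70% of its speed; a pose out of reach is approached as far as the arm can. A call with a gripper value outside its range is refused whole. The fingers move at their own pace and stop on an object; "force" is the grip in N (left out, the last holds). Time passes only in rows, so rows that do not move let the fingers close. It gives the time, the measured TCP pose, the force and the opening at its end, in the units of the state.
- readout.get_obs(): the state, without advancing time (a new reading comes with each control period).
- camera(name): name is "scene" or "side" or "wrist"; returns the picture (384x512x3 uint8, blue, green, red); there is no depth.
- camera_info(name): a dict with "fx", "fy", "cx", "cy" (pixels), "world_from_camera" (4x4, takes a point from camera to world coordinates). Camera axes: x right, y up, looking along -z (the intrinsics and any distortion apply to the point x, -y, -z); pixel columns grow to the right and rows downward; lengths in m; the calibration is good to about 2 mm. A picture is of the moment at which its call begins: read the wrist's pose just before it. camera_info takes no time and is no camera call; for the wrist camera it gives the pose at the moment of the call.
- manip.hand_in(): hands the job in, once; it reports no verdict.
The state is a dict: "clock": time; "joint_pos": joint angles; "joint_velocities": joint speeds; "tau": joint torques, N m; "position": TCP position; "ee_rot": TCP orientation; "ft_force": force on the tool from outside, world axes, zero at the start; "torque": the same for the moment, N m; "grip_width": opening from 0.0 (shut) to 1.0 (fully open).
Only numpy, scipy, OpenCV 4.12 (cv2) and the standard library are available. Lean on these libraries where they do the work, as an engineer would, in place of code of your own. Each camera call takes 0.05 s, during which the arm holds its last target.

## Working session

There is one attempt and no reset: what is moved stays moved. The work goes in short steps, Python scripts to look and compute and a tool call to move; the robot and the scene stay as the last step left them, time stands still between calls to the robot, and variables do not carry over. Pictures are saved under pics/ and viewed, and the job is handed in when it is done.

Besides the shell and the picture viewer there is one more tool, called as name([rows], argument=value, ...), one row to a line, values as JSON. play_rows: Moves the arm, as the interface text tells. Its arguments: {"type":"object","properties":{"rows":{"type":"array"},"force":{"type":"number"}},"required":["rows"]}

```bash
ls; mkdir -p pics
python3 - <<'E'
from workcell import readout,camera,camera_info,manip
import cv2,numpy as np
print(readout.get_obs()); print(manip.hold_point_z, dir(manip))
for n in ["scene","side","wrist"]:
    i=camera_info(n); print(n,i)
    cv2.imwrite(f"pics/{n}0.png",camera(n))
E
```

```text
pics
{'clock': 0.0, 'joint_pos': array([-0.02259369,  0.33287698, -0.06471768,  1.46097757,  0.02161113,
        1.34989769, -0.08847287]), 'joint_velocities': array([ 5.17327298e-05, -1.52934169e-03,  1.13958619e-04,  1.49547984e-03,
       -8.51880945e-04,  6.49209653e-04, -1.04682852e-03]), 'tau': array([ 4.98105128e-04, -6.25449800e+01,  4.97091911e-02, -3.91610491e+01,
        1.63588714e-02,  9.83294769e-03, -6.01235030e-06]), 'position': array([ 6.24608297e-01, -3.49448122e-06,  2.30495486e-01]), 'ee_rot': array([ 9.99999732e-01,  3.08643748e-05, -7.30791534e-04,  3.71314970e-05]), 'ft_force': array([0.22263199, 0.76408494, 0.80149666]), 'torque': array([ 0.00138211, -0.02387289,  0.02094023]), 'grip_width': 0.9951793426560853}
0.0187 ['MotionError', '__class__', '__delattr__', '__dict__', '__dir__', '__doc__', '__eq__', '__format__', '__ge__', '__getattribute__', '__getstate__', '__gt__', '__hash__', '__init__', '__init_subclass__', '__le__', '__lt__', '__module__', '__ne__', '__new__', '__reduce__', '__reduce_ex__', '__repr__', '__setattr__', '__sizeof__', '__str__', '__subc
[... 579 characters left out ...]
51,  0.07427481, -0.0796296 ,  0.49248096],
       [-0.10843719,  0.74201617, -0.66155376, -0.63982239],
       [ 0.00994967,  0.66625465,  0.74565793,  0.79834671],
       [ 0.        ,  0.        ,  0.        ,  1.        ]])}
wrist {'fx': 268.1158263397127, 'fy': 268.1158263397127, 'cx': 264.24749358657033, 'cy': 192.00667587280714, 'world_from_camera': array([[ 9.99999979e-01,  1.62940460e-04, -1.21241205e-04,
         6.24980524e-01],
       [-1.25810090e-04,  9.65602231e-01,  2.60023684e-01,
         6.54511326e-02],
       [ 1.59439157e-04, -2.60023663e-01,  9.65602231e-01,
         3.72661168e-01],
       [ 0.00000000e+00,  0.00000000e+00,  0.00000000e+00,
         1.00000000e+00]])}
```

View pics/scene0.png

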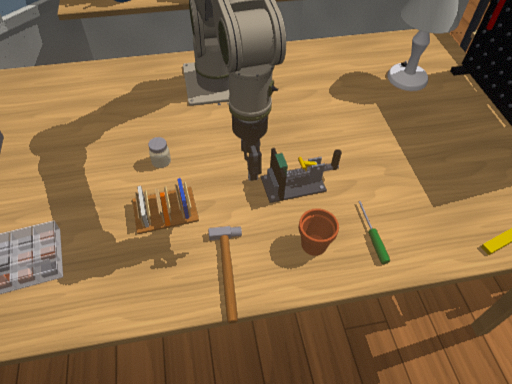

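View pics/side0.png

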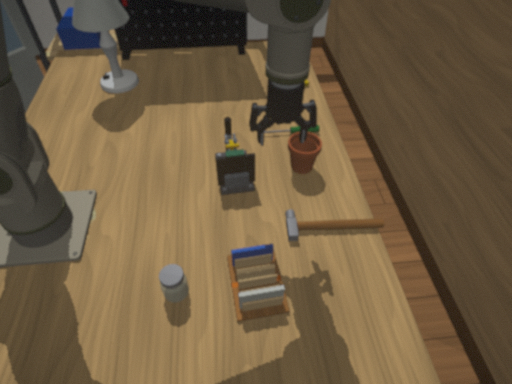

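View pics/wrist0.png

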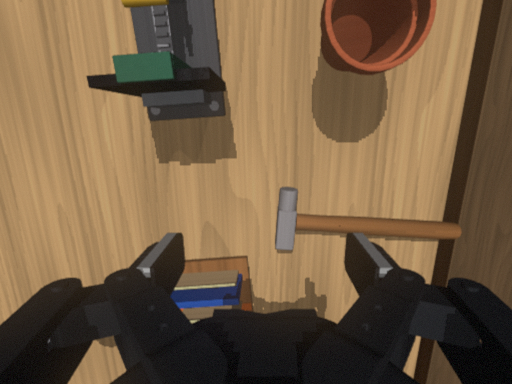

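```bash
cat > h.py <<'E'
import numpy as np,cv2
from workcell import readout,camera,camera_info,manip
def ray(i,u,v):
    T=i["world_from_camera"]; d=T[:3,:3]@np.array([(u-i["cx"])/i["fx"],-(v-i["cy"])/i["fy"],-1.]); return T[:3,3],d
def onz(i,u,v,z):
    o,d=ray(i,u,v); return o+d*(z-o[2])/d[2]
def proj(i,p):
    T=i["world_from_camera"]; q=T[:3,:3].T@(np.asarray(p)-T[:3,3]); return i["cx"]+i["fx"]*q[0]/-q[2], i["cy"]-i["fy"]*q[1]/-q[2]
def tri(i1,p1,i2,p2):
    A=[];b=[]
    for i,p in((i1,p1),(i2,p2)):
        o,d=ray(i,*p); d/=np.linalg.norm(d); M=np.eye(3)-np.outer(d,d); A.append(M);b.append(M@o)
    A=np.vstack(A);b=np.hstack(b); x=np.linalg.lstsq(A,b,rcond=None)[0]; return x,np.linalg.norm(A@x-b)
E
python3 - <<'E'
from h import *
s=camera_info("scene");d=camera_info("side");w=camera_info("wrist")
print("knob",onz(s,337,152,.112),onz(d,227,121,.112), tri(s,(337,152),d,(227,121)))
print("sorter",onz(s,166,213,.01),onz(d,259,285,.01))
for u,v in [(90,84),(225,84)]: print(onz(w,u,v,.115))
for n,b,f in [("scene",(110,130,270,130),3),("side",(205,105,100,220),4)]:
    im=cv2.imread(f"pics/{n}0.png"); x,y,W,H=b
    c=cv2.resize(im[y:y+H,x:x+W],None,fx=min(800/W,600/H),fy=min(800/W,600/H),interpolation=cv2.INTER_CUBIC); cv2.imwrite(f"pics/{n}0z.png",c); print(n,min(800/W,600/H))
E
```

```text
knob [0.51123815 0.27467657 0.112     ] [0.50831976 0.26539812 0.112     ] (array([0.50762874, 0.27615441, 0.1056584 ]), np.float64(0.0023813896451324213))
sorter [ 0.56134341 -0.22210275  0.01      ] [ 0.55103213 -0.23406581  0.01      ]
[0.46862634 0.09652584 0.115     ]
[0.58985537 0.09651557 0.115     ]
scene 2.962962962962963
side 2.727272727272727
```

View pics/scene0z.png

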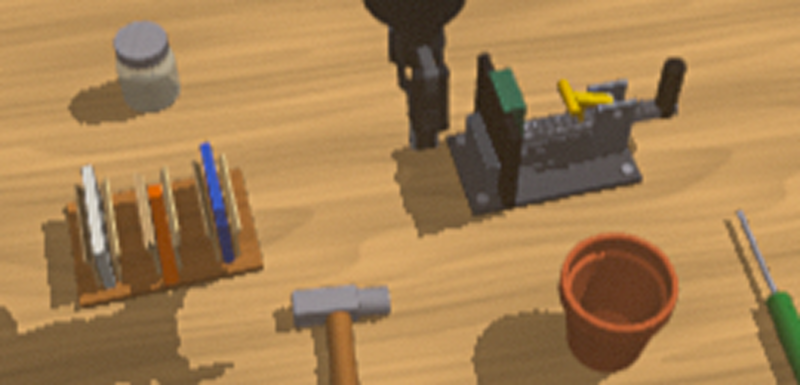

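View pics/side0z.png

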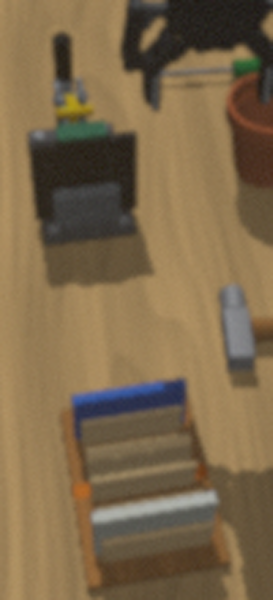

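play_rows([
  [[-35,55,10],[0,0,0],85],
  [[-35,55,10],[0,0,0],85],
  [[-30,50,10],[0,0,0],85],
  [[0,0,0],[0,0,0],85],
  [[0,0,0],[0,0,0],85],
])

```text
clock: 0.78
position: [0.5288, 0.1537, 0.2601]
ee_rot: [1.0, -0.0, 0.0, 0.0]
ft_force: [-0.3, -1.0, 0.5]
grip_width: 0.997
```

Run:
```python
from h import *
import pickle
o=readout.get_obs();i=camera_info("wrist");im=camera("wrist");print(o["clock"],o["position"],o["ft_force"])
pickle.dump(i,open("w1.pkl","wb"));cv2.imwrite("pics/w1.png",im)
c=im[0:300,60:460];cv2.imwrite("pics/w1z.png",cv2.resize(c,None,fx=2,fy=2,interpolation=cv2.INTER_CUBIC))
cv2.imwrite("pics/s1.png",camera("scene"));cv2.imwrite("pics/d1.png",camera("side"))
```

```text
0.775 [0.52881895 0.15372725 0.26011731] [-0.29713058 -1.01137302  0.53898337]
```

View pics/w1z.png

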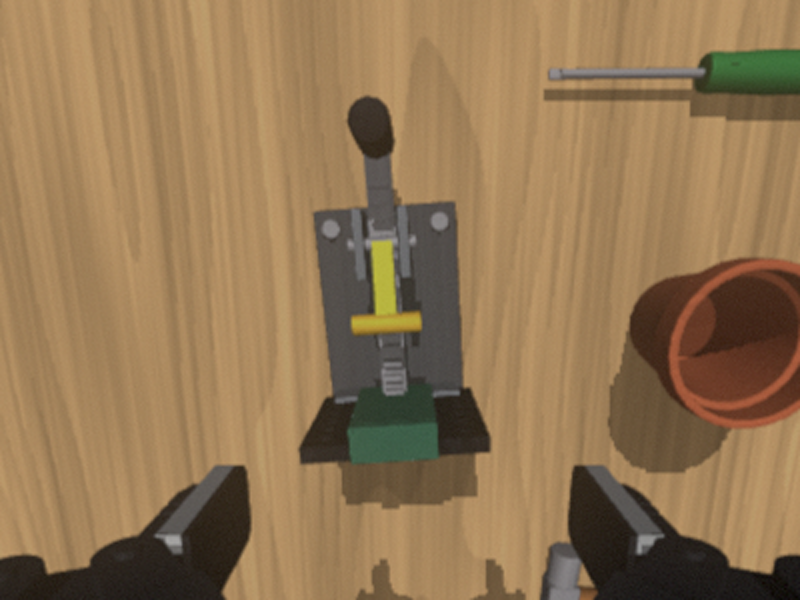

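```bash
cat > fit.py <<'E'
from h import *
import pickle
from scipy.optimize import least_squares
i=pickle.load(open("w1.pkl","rb"))
Z=lambda u,v:(u/2+60,v/2)
P=[((-50,140,10),Z(315,212)),((50,140,10),Z(455,203)),((-20,70,92),Z(351,325)),((20,70,92),Z(421,321)),((0,175,112),Z(370,109)),((-55,-5,115),Z(302,461)),((55,-5,115),Z(489,450)),((-25,-4,123),Z(350,461)),((25,-4,123),Z(437,458))]
def W(q,p):
    x,y,t=q;c,s=np.cos(t),np.sin(t);p=np.array(p)/1000;return np.array([x+c*p[0]-s*p[1],y+s*p[0]+c*p[1],p[2]])
f=lambda q:np.hstack([np.subtract(proj(i,W(q,p)),uv) for p,uv in P])
r=least_squares(f,[.53,.1,.05],loss="soft_l1")
if __name__=="__main__":
    print(r.x,np.degrees(r.x[2]));print(f(r.x).reshape(-1,2).round(1))
    q=r.x
    for n,p in dict(tab=(0,70,92),hinge=(0,115,74),knob=(0,175,95),knob2=(0,250,95),tile=(0,0,62.5)).items(): print(n,W(q,p).round(4))
E
python3 fit.py
```

```text
[0.52083653 0.10343216 0.05967692] 3.4192353694653894
[[-1.4 -1.9]
 [ 0.5 -1.9]
 [ 0.6 -0.8]
 [-0.  -0.9]
 [ 0.   3.4]
 [-1.4  0.5]
 [ 0.4  0.7]
 [-0.3  1.1]
 [ 0.7  0.1]]
tab [0.5167 0.1733 0.092 ]
hinge [0.514  0.2182 0.074 ]
knob [0.5104 0.2781 0.095 ]
knob2 [0.5059 0.353  0.095 ]
tile [0.5208 0.1034 0.0625]
```

Run:
```python
from h import *
for n,b in [("s",(120,130,90,110)),("d",(215,230,90,100))]:
    im=cv2.imread(f"pics/{n}1.png"); x,y,W,H=b
    cv2.imwrite(f"pics/{n}1z.png",cv2.resize(im[y:y+H,x:x+W],None,fx=6,fy=6,interpolation=cv2.INTER_CUBIC)[:600])
```

```text
(no output)
```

View pics/s1z.png

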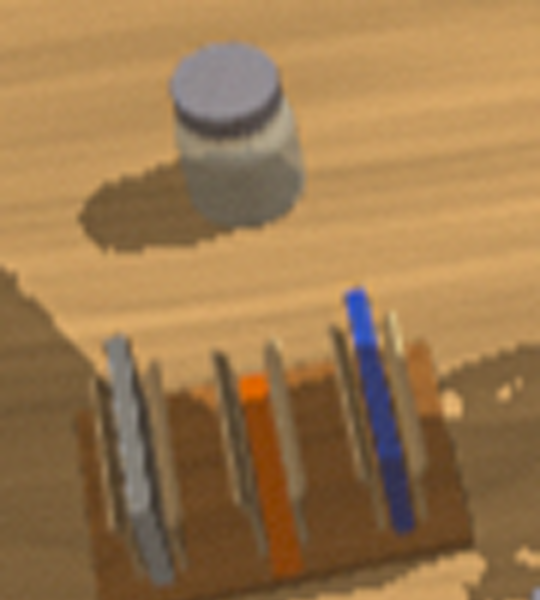

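View pics/d1z.png

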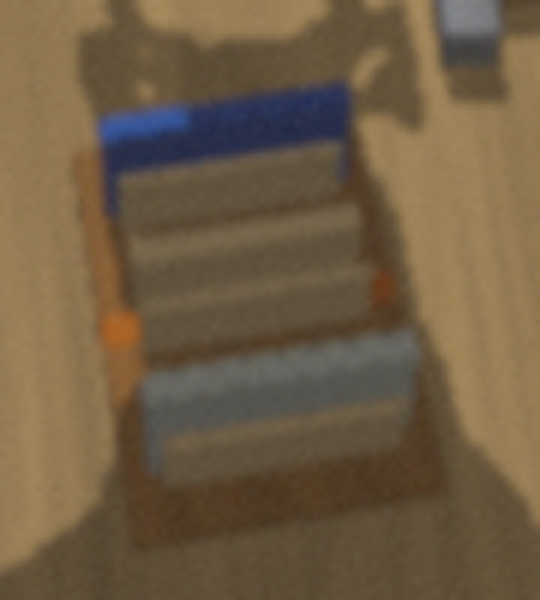

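play_rows([
  [[-12,20,-30],[0,0,3.4],70],
  [[0,0,-50],[0,0,0],70],
  [[0,0,-50],[0,0,0],70],
  [[0,0,-35],[0,0,0],70],
  [[0,0,-20],[0,0,0],60],
  [[0,0,0],[0,0,0],50],
  [[0,0,0],[0,0,0],50],
], force=25)

```text
clock: 1.8
position: [0.5175, 0.174, 0.0761]
ee_rot: [1.0, 0.029, 0.001, -0.0]
ft_force: [0.6, 0.1, -0.8]
grip_width: 0.585
```

Run:
```python
from h import *
im=camera("wrist");cv2.imwrite("pics/w2.png",im)
print(readout.get_obs()["position"])
```

```text
[0.51759169 0.17417906 0.07642352]
```

View pics/w2.png

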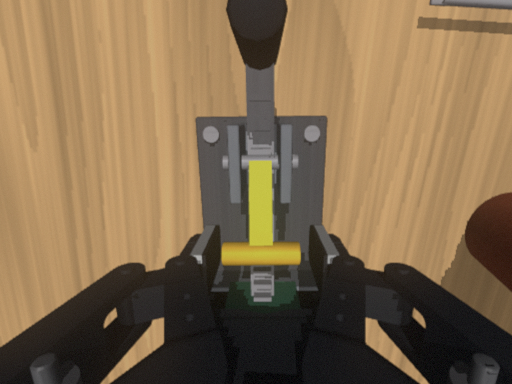

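play_rows([
  [[-1.5,0,-2],[0,0,0],45],
  [[0,0,0],[0,0,0],38],
  [[0,0,0],[0,0,0],36],
  [[0,0,0],[0,0,0],36],
], force=25)

```text
clock: 2.35
position: [0.5156, 0.1743, 0.0738]
ee_rot: [1.0, 0.03, 0.001, -0.0]
ft_force: [0.4, -0.8, 5.2]
grip_width: 0.456
```

play_rows([
  [[-0.2,2.9,6.1],[0,0,0],36],
  [[-0.2,3.8,5.6],[0,0,0],36],
  [[-0.3,4.5,5],[0,0,0],36],
  [[-0.3,5.2,4.4],[0,0,0],36],
  [[-0.3,5.7,3.6],[0,0,0],36],
  [[-0.4,6.2,2.8],[0,0,0],36],
  [[-0.4,6.5,1.9],[0,0,0],36],
  [[-0.3,5.8,0.9],[0,0,0],36],
  [[0,0,0],[0,0,0],36],
], force=25)

```text
clock: 3.48
position: [0.5129, 0.2147, 0.104]
ee_rot: [1.0, 0.03, 0.0, 0.0]
ft_force: [-0.6, -2.8, 4.0]
grip_width: 0.455
```

Run:
```python
from h import *
im=camera("wrist");cv2.imwrite("pics/w3.png",im)
im=camera("scene");cv2.imwrite("pics/s3.png",cv2.resize(im[120:220,230:370],None,fx=5,fy=5,interpolation=cv2.INTER_CUBIC))
```

```text
(no output)
```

View pics/w3.png

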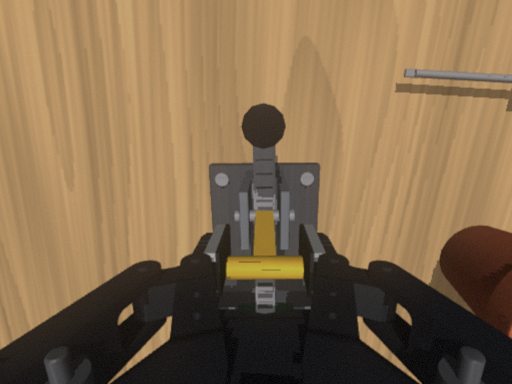

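View pics/s3.png

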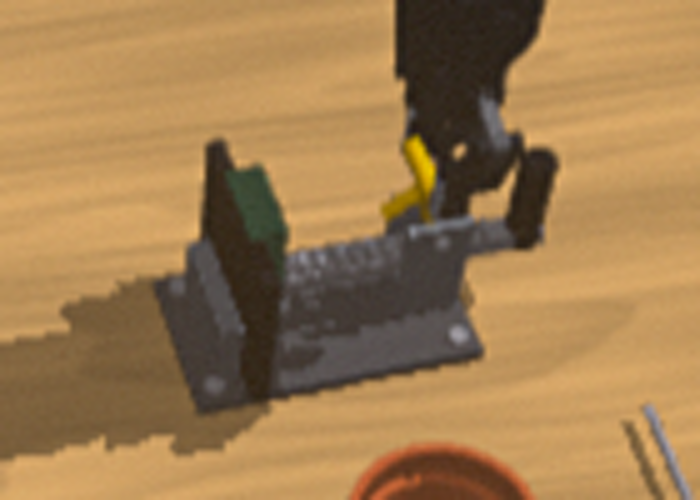

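play_rows([
  [[0,0,0],[0,0,0],55],
  [[0,0,0],[0,0,0],62],
  [[0,0,20],[0,0,0],62],
  [[0,0,50],[0,0,0],60],
  [[0,20,20],[0,0,0],60],
  [[0,20,0],[0,0,0],60],
  [[0,0,0],[0,0,0],60],
])

```text
clock: 4.45
position: [0.5116, 0.2566, 0.1922]
ee_rot: [1.0, 0.031, -0.001, -0.0]
ft_force: [-0.4, -0.4, -0.3]
grip_width: 0.702
```

Run:
```python
from h import *
i=camera_info("wrist");print(readout.get_obs()["position"])
im=camera("wrist");cv2.imwrite("pics/w4.png",im)
g=im.max(2); print((im[60:260,200:330].max(2)<45).sum())
```

```text
[0.5115698  0.25664423 0.19218412]
251
```

View pics/w4.png

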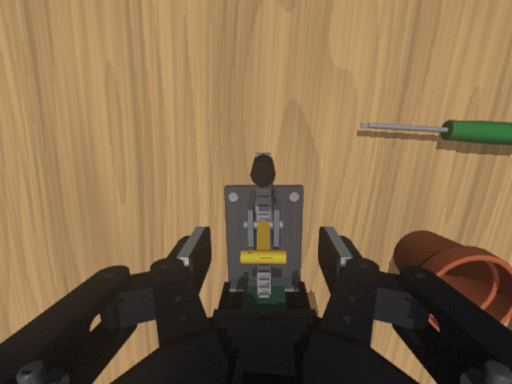

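Run:
```python
from h import *
i=camera_info("wrist");print(onz(i,263,174,.112)); 
print(onz(i,263,257,.122),proj(i,[.5104,.2781,.112]),11/ .23*268/1000)
```

```text
[0.50976703 0.27633872 0.112     ]
[0.51411476 0.20446514 0.122     ] (np.float64(263.87663604573515), np.float64(171.9895244073261)) 12.817391304347824
```

play_rows([
  [[1,-51,0],[0,0,0],60],
  [[0,0,-45],[0,0,0],60],
  [[0,0,-44],[0,0,0],55],
  [[0,0,0],[0,0,0],40],
  [[0,0,0],[0,0,0],36],
  [[0,0,0],[0,0,0],36],
  [[-0.2,4,1],[0,0,0],36],
  [[-0.2,4,1],[0,0,0],36],
  [[-0.2,4,0],[0,0,0],36],
  [[0,0,0],[0,0,0],36],
], force=60)

```text
clock: 5.75
position: [0.5124, 0.2117, 0.1041]
ee_rot: [1.0, 0.028, -0.002, 0.003]
ft_force: [7.1, -4.7, -22.4]
grip_width: 0.446
```

play_rows([
  [[0,0,0],[0,0,0],55],
  [[0,0,0],[0,0,0],62],
  [[0,0,20],[0,0,0],62],
  [[0,0,50],[0,0,0],60],
  [[0,20,17],[0,0,0],60],
  [[0,20,0],[0,0,0],60],
  [[0,0,0],[0,0,0],60],
])

```text
clock: 6.62
position: [0.5121, 0.2578, 0.1927]
ee_rot: [1.0, 0.031, -0.001, -0.0]
ft_force: [0.4, -0.8, -0.4]
grip_width: 0.705
```

Run:
```python
from h import *
i=camera_info("wrist");print(readout.get_obs()["position"],readout.get_obs()["clock"])
im=camera("wrist");cv2.imwrite("pics/w5.png",im)
cv2.imwrite("pics/w5z.png",cv2.resize(im[130:310,180:340],None,fx=3,fy=3,interpolation=cv2.INTER_CUBIC))
h=cv2.cvtColor(im,cv2.COLOR_BGR2HSV);m=cv2.inRange(h,(15,150,60),(35,255,255));ys,xs=np.nonzero(m)
r=np.bincount(ys)
rows=np.nonzero(r>25)[0];v=rows.mean();print(rows,onz(i,263,v,.122),onz(i,263,v,.118))
```

```text
[0.51210096 0.2577611  0.19268604] 6.625
[242 243 244 245 246 247 248 249 250 251 252 253 254] [0.5139878  0.21548928 0.122     ] [0.51409468 0.21346707 0.118     ]
```

View pics/w5z.png

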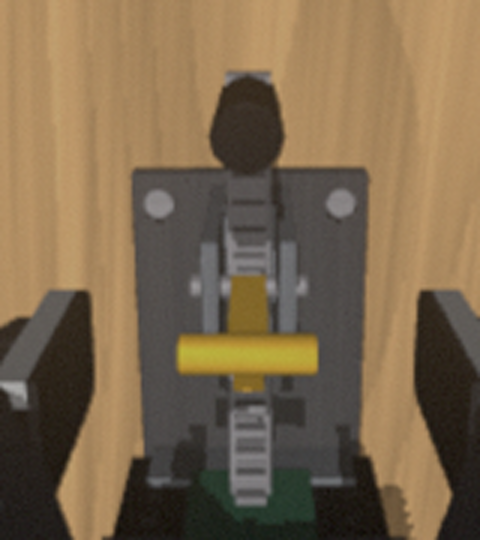

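play_rows([
  [[-2,19,0],[0,0,0],60],
  [[0,0,-55],[0,0,0],60],
  [[0,0,-45],[0,0,0],60],
  [[0,0,-17],[0,0,0],50],
  [[0,0,0],[0,0,0],30],
  [[0,0,0],[0,0,0],18],
  [[0,0,0],[0,0,0],18],
  [[0,0,0],[0,0,0],18],
], force=50)

```text
clock: 7.68
position: [0.509, 0.2756, 0.0777]
ee_rot: [1.0, 0.03, -0.002, 0.0]
ft_force: [-12.2, -1.5, 0.1]
grip_width: 0.245
```

play_rows([
  [[-1,5,0],[0,0,0],18],
  [[-0.6,10,0],[0,0,0],18],
  [[-0.6,10,0],[0,0,0],18],
  [[-0.6,10,0],[0,0,0],18],
  [[-0.6,10,0],[0,0,0],18],
  [[-0.6,10,0],[0,0,0],18],
  [[-0.6,10,0],[0,0,0],18],
  [[-0.4,6,0],[0,0,0],18],
  [[0,0,0],[0,0,0],18],
], force=50)

```text
clock: 8.8
position: [0.5041, 0.3475, 0.0777]
ee_rot: [1.0, 0.031, -0.001, -0.0]
ft_force: [-9.9, 1.2, -1.9]
grip_width: 0.241
```

play_rows([
  [[0,2,0],[0,0,0],18],
  [[0,2,0],[0,0,0],18],
  [[0,1,0],[0,0,0],18],
  [[0,0,0],[0,0,0],18],
])

```text
clock: 9.3
position: [0.504, 0.3501, 0.0776]
ee_rot: [1.0, 0.03, -0.002, 0.001]
ft_force: [-14.3, -7.3, 3.3]
grip_width: 0.242
```

play_rows([
  [[1,2,0],[0,0,0],18],
  [[0,0,0],[0,0,0],18],
])

```text
clock: 9.55
position: [0.5041, 0.3502, 0.0775]
ee_rot: [1.0, 0.03, -0.003, 0.003]
ft_force: [-21.1, -16.8, 10.4]
grip_width: 0.248
```

play_rows([
  [[0,-2,0],[0,0,0],40],
  [[0,0,0],[0,0,0],60],
  [[0,0,30],[0,0,0],60],
  [[0,0,60],[0,0,0],60],
  [[5,-50,60],[0,0,0],60],
  [[5,-60,30],[0,0,0],60],
  [[5,-60,0],[0,0,0],60],
  [[0,-10,0],[0,0,0],60],
  [[0,0,0],[0,0,0],60],
  [[0,0,0],[0,0,0],60],
])

```text
clock: 10.8
position: [0.5205, 0.1872, 0.2425]
ee_rot: [1.0, 0.031, 0.0, -0.0]
ft_force: [0.1, 0.9, 0.5]
grip_width: 0.701
```

Run:
```python
from h import *
import pickle
i=camera_info("wrist");o=readout.get_obs();print(o["position"],o["clock"],o["ft_force"])
im=camera("wrist");cv2.imwrite("pics/w6.png",im);pickle.dump(i,open("w6.pkl","wb"))
cv2.imwrite("pics/w6z.png",cv2.resize(im[0:300,60:460],None,fx=2,fy=2,interpolation=cv2.INTER_CUBIC))
```

```text
[0.52053669 0.18715078 0.24254491] 10.8 [0.08000113 0.92673822 0.48175523]
```

View pics/w6z.png

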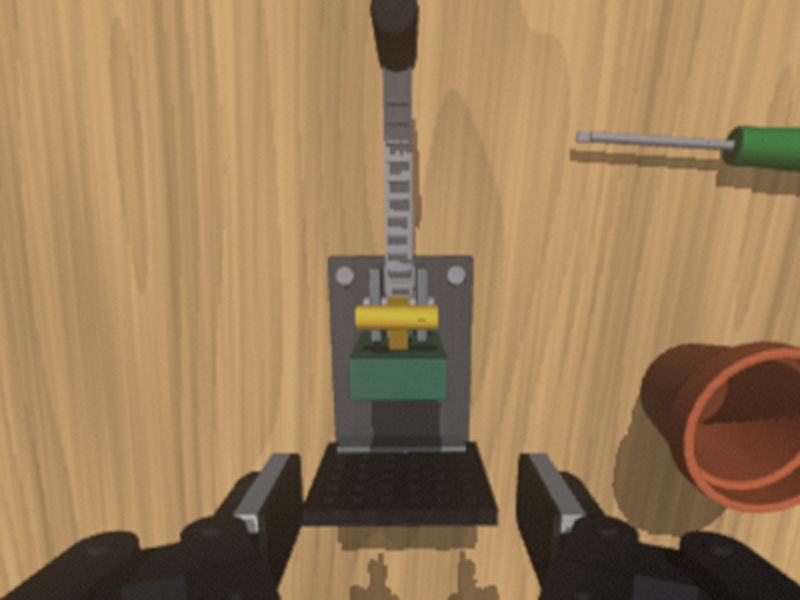

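Run:
```python
from h import *
import pickle
i=pickle.load(open("w6.pkl","rb"))
Z=lambda u,v:(u/2+60,v/2)
a=onz(i,*Z(303,525),.115);b=onz(i,*Z(497,525),.115);print(a,b,(a+b)/2,np.degrees(np.arctan2(*(b-a)[1::-1])),np.linalg.norm(b-a))
for y in (512,513): print(onz(i,*Z(400,y),.115))
for p in [Z(330,257),Z(472,257)]: print(onz(i,*p,.01))
```

```text
[0.46757898 0.09494482 0.115     ] [0.57605852 0.10153094 0.115     ] [0.52181875 0.09823788 0.115     ] 3.474334841284574 0.10867928486874054
[0.52133577 0.10628015 0.115     ]
[0.52137119 0.10566539 0.115     ]
[0.46464447 0.23802928 0.01      ]
[0.56104487 0.24397576 0.01      ]
```

play_rows([
  [[5,-60,20],[0,0,0],60],
  [[5,-60,0],[0,0,0],60],
  [[5,-60,0],[0,0,0],60],
  [[5,-60,0],[0,0,0],60],
  [[5,-60,0],[0,0,0],60],
  [[5,-50,0],[0,0,0],60],
  [[0,0,0],[0,0,0],60],
  [[0,0,0],[0,0,0],60],
])

```text
clock: 11.85
position: [0.5513, -0.1622, 0.2618]
ee_rot: [1.0, 0.031, -0.0, -0.0]
ft_force: [0.3, 0.3, 0.6]
grip_width: 0.702
```

Run:
```python
from h import *
import pickle
i=camera_info("wrist");o=readout.get_obs();print(o["position"],o["clock"],o["ft_force"])
im=camera("wrist");cv2.imwrite("pics/w7.png",im);pickle.dump(i,open("w7.pkl","wb"))
cv2.imwrite("pics/w7z.png",cv2.resize(im[0:300,60:460],None,fx=2,fy=2,interpolation=cv2.INTER_CUBIC))
```

```text
[ 0.55132857 -0.16216578  0.2617641 ] 11.85 [0.32077011 0.30265158 0.59081045]
```

View pics/w7z.png

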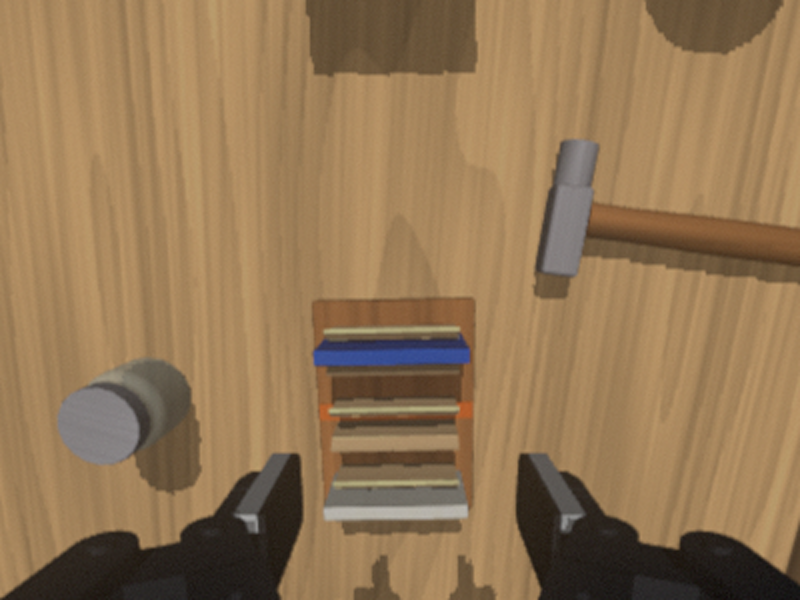

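Run:
```python
from h import *
im=cv2.imread("pics/w7.png");cv2.imwrite("pics/w7zz.png",cv2.resize(im[140:270,210:305],None,fx=6,fy=6,interpolation=cv2.INTER_NEAREST)[:600])
```

```text
(no output)
```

View pics/w7zz.png

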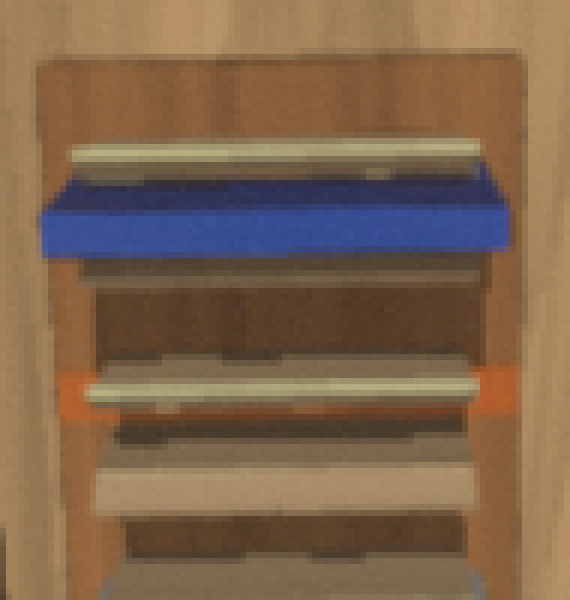

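Run:
```python
from h import *
import pickle
from scipy.optimize import least_squares
i=pickle.load(open("w7.pkl","rb"))
Z=lambda u,v:(u/6+210-.42,v/6+140-.42)
P=[((-60,85,10),Z(38,64)),((60,85,10),Z(524,55)),((-60,0,11),Z(60,397)),((60,0,11),Z(518,390))]
def W(q,p):
    x,y,t=q;c,s=np.cos(t),np.sin(t);p=np.array(p)/1000;return np.array([x+c*p[0]-s*p[1],y+s*p[0]+c*p[1],p[2]])
f=lambda q:np.hstack([np.subtract(proj(i,W(q,p)),uv) for p,uv in P])
r=least_squares(f,[.55,-.23,.05]);q=r.x
print(q,np.degrees(q[2]),f(q).round(1))
iz=lambda p:((np.array(proj(i,W(q,p)))-[210-.42,140-.42])*6).round(0)
for y in (7.5,11.5,-7.5,-11.5): print(y,iz((0,y,45)))
for y in (9.5,11.5,13.5,15,17,-10,-12,-14,-16,-18): print(y,iz((-45,y,53)),iz((45,y,53)))
print("blue",iz((-50,50,70)),iz((50,50,70)),iz((-50,60,70)), "white",proj(i,W(q,(-50,-60,70))),proj(i,W(q,(50,-60,70))))
def loc(w): 
    c,s=np.cos(q[2]),np.sin(q[2]);d=w[:2]-q[:2];return np.array([c*d[0]+s*d[1],-s*d[0]+c*d[1]])*1000
for n,u,v,z in [("wl+",86,393,.053),("wr+",478,387,.053),("wl- bright lo",97,515,.053),("wr-",474,510,.053),("wl- bright hi",97,470,.045),("blueL",42,257,.07),("blueR",510,248,.07)]:
    print(n,loc(onz(i,*Z(u,v),z)).round(1))
# side + scene orange checks
```

```text
[ 0.54565161 -0.22382888  0.0783138 ] 4.487050489463089 [-0.6 -0.   0.6  0.  -0.8  0.1  0.9 -0. ]
7.5 [285. 408.]
11.5 [285. 392.]
-7.5 [286. 468.]
-11.5 [287. 484.]
9.5 [ 88. 414.] [480. 407.]
11.5 [ 87. 406.] [480. 399.]
13.5 [ 87. 397.] [480. 391.]
15 [ 87. 391.] [480. 384.]
17 [ 86. 383.] [480. 376.]
-10 [ 93. 493.] [479. 487.]
-12 [ 93. 501.] [479. 495.]
-14 [ 94. 509.] [479. 503.]
-16 [ 94. 517.] [479. 511.]
-18 [ 94. 525.] [479. 519.]
blue [ 42. 259.] [512. 251.] [ 39. 213.] white (np.float64(221.6690140868671), np.float64(260.23982916731705)) (np.float64(293.96402381834554), np.float64(259.08206772292385))
wl+ [-45.2  14.5]
wr+ [44.5 14.4]
wl- bright lo [-44.3 -15.4]
wr- [ 43.8 -15.7]
wl- bright hi [-44.9  -7.2]
blueL [-50.1  50.4]
blueR [49.5 50.7]
```

play_rows([
  [[-3,29.5,0],[0,0,-10],60],
  [[-3,29.5,0],[0,0,-10],60],
  [[-3,29.5,0],[0,0,-10],60],
  [[-3,29.5,0],[0,0,-10],60],
  [[-3,29.5,0],[0,0,-10],60],
  [[-3,29.5,0],[0,0,-10],55],
  [[-3,29.5,0],[0,0,-10],55],
  [[-3,29.5,0],[0,0,-10],55],
  [[-6,29.5,0],[0,0,-10],55],
  [[0,0,0],[0,0,0],55],
  [[0,0,0],[0,0,0],55],
])

```text
clock: 13.28
position: [0.5205, 0.1021, 0.2622]
ee_rot: [0.729, -0.684, 0.0, 0.0]
ft_force: [-0.0, 0.1, -0.5]
grip_width: 0.644
```

Run:
```python
from h import *
import pickle
from scipy.spatial.transform import Rotation as R
i=camera_info("wrist");o=readout.get_obs();print(o["position"],o["clock"],o["joint_pos"],R.from_quat(o["ee_rot"]).as_matrix().round(4))
im=camera("wrist");cv2.imwrite("pics/w8.png",im);pickle.dump(i,open("w8.pkl","wb"))
```

```text
[0.52054861 0.10207671 0.26215182] 13.275 [-0.24774191  0.10981357 -0.03497901  1.66393675  0.00425381  1.3678275
 -1.79114593] [[ 6.30e-02 -9.98e-01  2.00e-04]
 [-9.98e-01 -6.30e-02 -3.00e-04]
 [ 3.00e-04 -2.00e-04 -1.00e+00]]
```

View pics/w8.png

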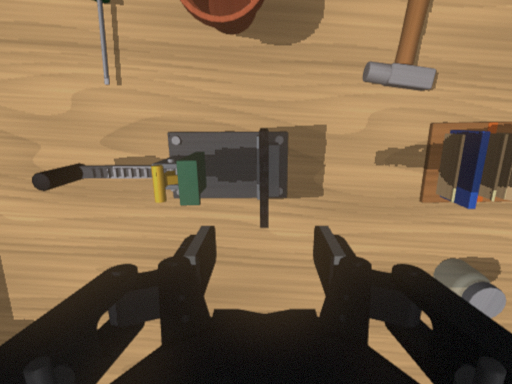

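play_rows([
  [[1,0.6,-50],[0,0,0],55],
  [[0,0,-55],[0,0,0],55],
  [[0,0,-45],[0,0,0],50],
  [[0,0,-22],[0,0,0],45],
  [[0,0,-10],[0,0,0],40],
  [[0,0,0],[0,0,0],25],
  [[0,0,0],[0,0,0],15],
  [[0,0,0],[0,0,0],5],
  [[0,0,0],[0,0,0],5],
  [[0,0,0],[0,0,0],5],
], force=40)

```text
clock: 14.58
position: [0.5226, 0.1024, 0.0814]
ee_rot: [0.728, -0.686, 0.001, -0.001]
ft_force: [-1.4, -0.4, 6.4]
grip_width: 0.111
```

play_rows([
  [[0,0,4],[0,0,0],5],
  [[0,0,10],[0,0,0],5],
  [[0,0,20],[0,0,0],5],
  [[0,0,30],[0,0,0],5],
  [[0,0,30],[0,0,0],5],
  [[0,0,20],[0,0,0],5],
  [[0,0,0],[0,0,0],5],
  [[0,0,0],[0,0,0],5],
])

```text
clock: 15.58
position: [0.5213, 0.102, 0.1933]
ee_rot: [0.728, -0.686, -0.0, 0.001]
ft_force: [-0.3, 0.3, -0.8]
grip_width: 0.107
```

Run:
```python
from h import *
o=readout.get_obs();print(o["position"],o["clock"])
cv2.imwrite("pics/w9.png",camera("wrist"))
a=camera("side")[60:260,150:350];cv2.imwrite("pics/d9.png",cv2.resize(a,None,fx=3,fy=3,interpolation=cv2.INTER_CUBIC))
a=camera("scene")[90:220,200:380];cv2.imwrite("pics/s9.png",cv2.resize(a,None,fx=4,fy=4,interpolation=cv2.INTER_CUBIC))
```

```text
[0.52125782 0.10202888 0.19327442] 15.575
```

View pics/d9.png

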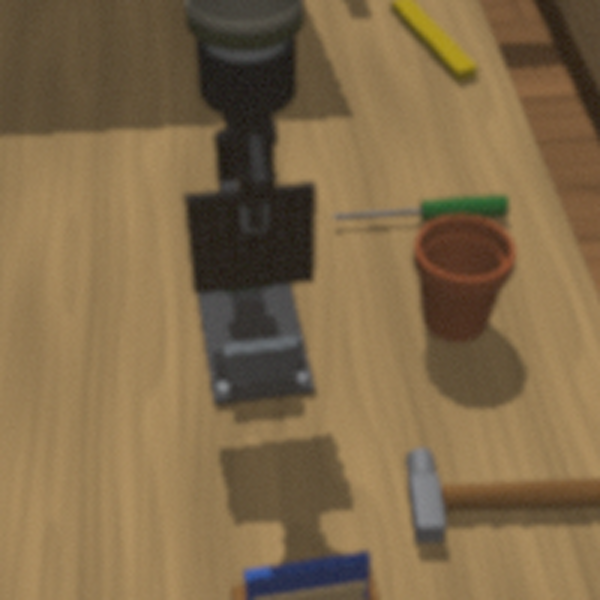

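View pics/s9.png

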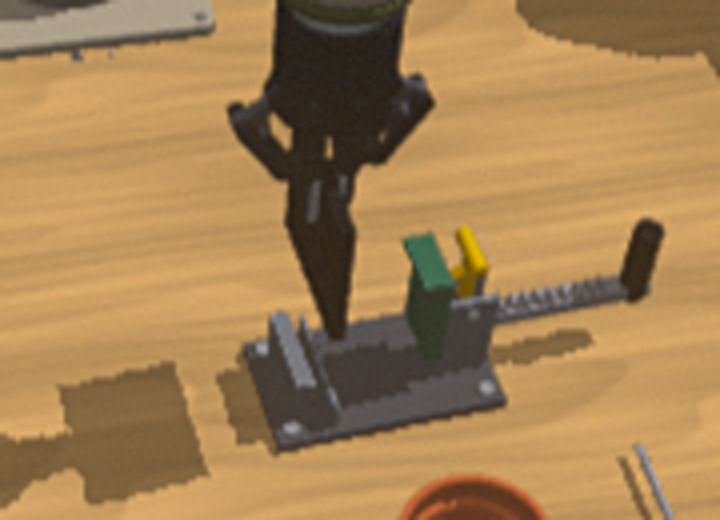

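View pics/w9.png

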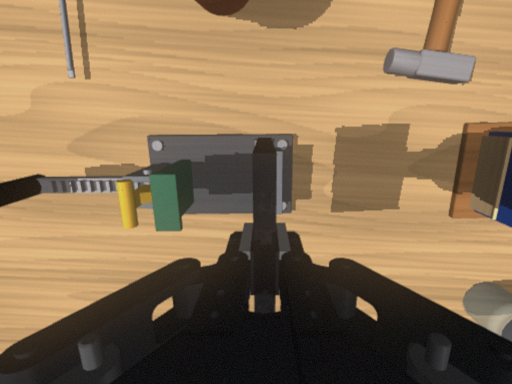

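play_rows([
  [[2,-25,0],[0,0,0],5],
  [[3,-40,0],[0,0,0],5],
  [[4,-50,0],[0,0,0.5],5],
  [[4,-50,0],[0,0,0.5],5],
  [[4,-50,0],[0,0,0],5],
  [[4,-50,0],[0,0,0],5],
  [[3,-40,0],[0,0,0],5],
  [[0.7,-22,0],[0,0,0],5],
  [[0,0,0],[0,0,0],5],
  [[0,0,0],[0,0,0],5],
  [[0,0,0],[0,0,0],5],
])

```text
clock: 17.1
position: [0.5467, -0.2234, 0.1939]
ee_rot: [0.734, -0.679, -0.0, -0.0]
ft_force: [-0.1, -0.2, -1.4]
grip_width: 0.11
```

Run:
```python
from h import *
import pickle
from scipy.spatial.transform import Rotation as R
w8=pickle.load(open("w8.pkl","rb"));print("w8 tile",onz(w8,264,180,.115))
i=camera_info("wrist");o=readout.get_obs();print(o["position"],o["clock"],np.degrees(R.from_quat(o["ee_rot"]).as_matrix()[:2,0]))
pickle.dump(i,open("w10.pkl","wb"))
im=camera("wrist");cv2.imwrite("pics/w10.png",im)
cv2.imwrite("pics/w10z.png",cv2.resize(im[90:290,160:360],None,fx=3,fy=3,interpolation=cv2.INTER_CUBIC))
a=camera("side");cv2.imwrite("pics/d10f.png",a);cv2.imwrite("pics/d10.png",cv2.resize(a[150:340,180:330],None,fx=3,fy=3,interpolation=cv2.INTER_CUBIC))
a=camera("scene");cv2.imwrite("pics/s10f.png",a);cv2.imwrite("pics/s10.png",cv2.resize(a[110:240,100:230],None,fx=4.5,fy=4.5,interpolation=cv2.INTER_CUBIC))
```

```text
w8 tile [0.52261113 0.10221331 0.115     ]
[ 0.54669189 -0.22342778  0.19392878] 17.1 [  4.50120726 -57.11868951]
```

View pics/w10z.png

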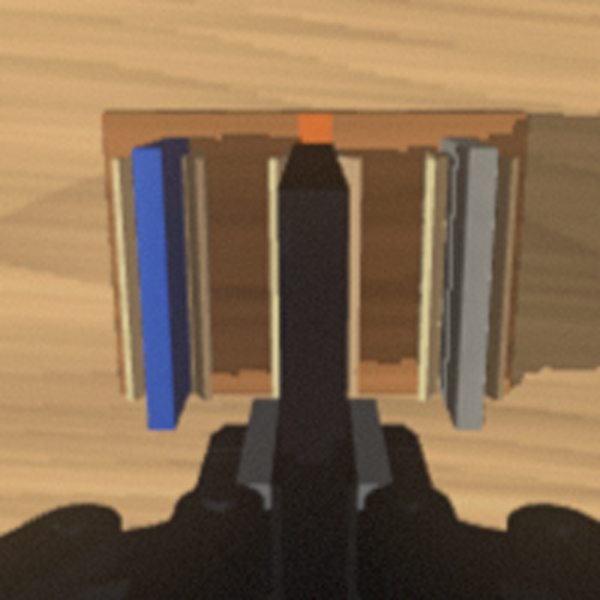

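View pics/d10.png

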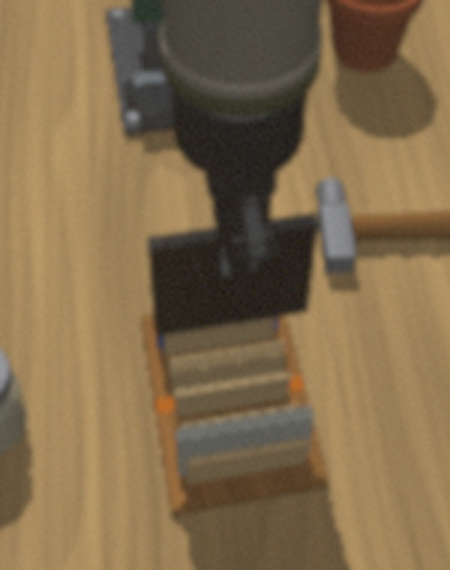

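View pics/s10.png

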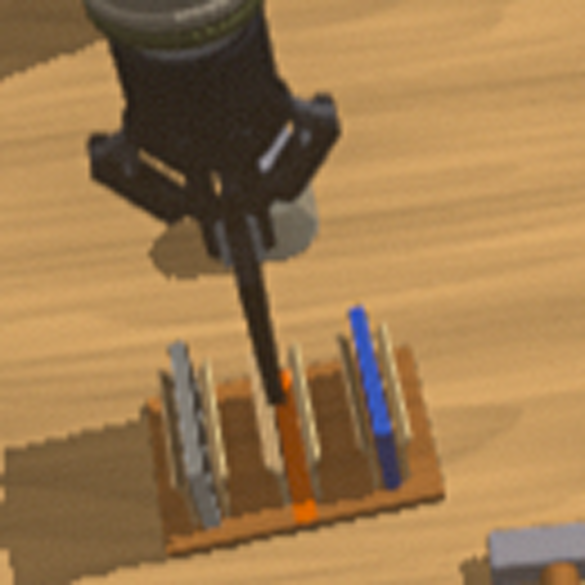

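Run:
```python
from h import *
import pickle
i=pickle.load(open("w10.pkl","rb"))
Z=lambda u,v:(u/3+160-.33,v/3+90-.33)
im=cv2.imread("pics/w10.png")
a=onz(i,*Z(104,112),.01);b=onz(i,*Z(527,113),.01);print("base",a,b,np.linalg.norm(a-b),np.degrees(np.arctan2(-(b-a)[0],(b-a)[1]))-180)
m=(a+b)/2;t=np.radians(4.49);ex=np.array([np.cos(t),np.sin(t),0]);ey=np.array([-np.sin(t),np.cos(t),0])
print("origin from base",m-.06*ex)
print("orange",onz(i,*Z(316,113),.011))
zt=.1939+.0187+.017 # top z
zt=.115+(.1939-.0805); zb=zt-.105
for n,u0,u1,v,z in [("top",279,349,188,zt),("bot",302,337,145,zb)]:
    A=onz(i,*Z(u0,v),z);B=onz(i,*Z(u1,v),z);M=(A+B)/2
    c=m-.06*ex
    print(n,A,B,np.linalg.norm(A-B),"rel slot x,y mm",(M-c)@ex*1000,(M-c)@ey*1000)
h=cv2.cvtColor(im,cv2.COLOR_BGR2HSV);k=cv2.inRange(h,(5,200,170),(14,255,255));ys,xs=np.nonzero(k[120:140]);print("orange px",xs.min(),xs.max(),xs.mean(),ys.min()+120)
for r in (136,138,139,150,156): print(r,im[r,250:285].max(1))
```

```text
base [ 0.59801128 -0.13658282  0.01      ] [ 0.6107058  -0.30278884  0.01      ] 0.16669011193150093 -355.6323305064281
origin from base [ 0.54454268 -0.22438294  0.01      ]
orange [ 0.60420972 -0.21990825  0.011     ]
top [ 0.5997096  -0.21500757  0.2284    ] [ 0.60044225 -0.22430416  0.2284    ] 0.009325414644032007 rel slot x,y mm 55.73287073664022 0.36513827214814537
bot [ 0.59875161 -0.21653335  0.1234    ] [ 0.59946493 -0.2255924   0.1234    ] 0.009087099417391971 rel slot x,y mm 54.65803741769057 -0.9618016830217843Traceback (most recent call last):
  File "<stdin>", line 16, in <module>
    return umr_minimum(a, axis, None, out, keepdims, initial, where)
ValueError: zero-size array to reduction operation minimum which has no identity
```

play_rows([
  [[0,0,-25],[0,0,0],5],
  [[0,0,-25],[0,0,0],5],
  [[0,0,-12],[0,0,0],5],
  [[0,0,0],[0,0,0],5],
  [[0,0,0],[0,0,0],5],
])

```text
clock: 17.88
position: [0.547, -0.225, 0.1332]
ee_rot: [0.734, -0.679, 0.001, -0.0]
ft_force: [-0.2, 0.2, -1.2]
grip_width: 0.113
```

Run:
```python
from h import *
o=readout.get_obs();print(o["position"],o["clock"])
im=camera("wrist");cv2.imwrite("pics/w11.png",cv2.resize(im[60:260,160:360],None,fx=3,fy=3,interpolation=cv2.INTER_CUBIC))
a=camera("scene");cv2.imwrite("pics/s11.png",cv2.resize(a[150:240,120:210],None,fx=6,fy=6,interpolation=cv2.INTER_CUBIC))
```

```text
[ 0.54701854 -0.22502219  0.13315372] 17.875
```

View pics/w11.png

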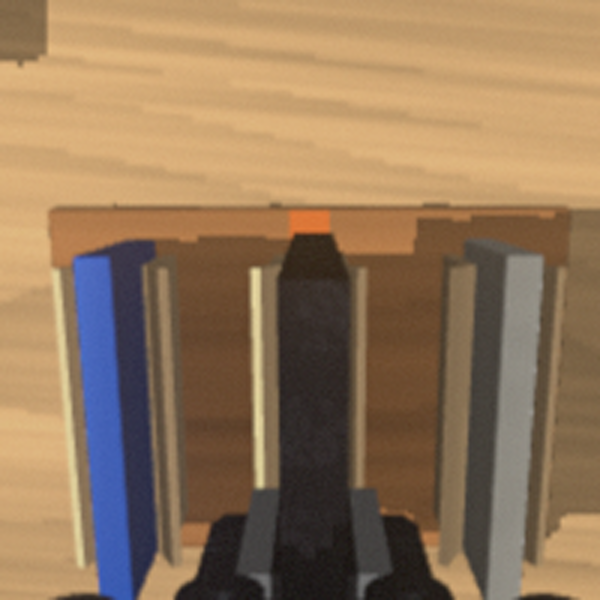

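View pics/s11.png

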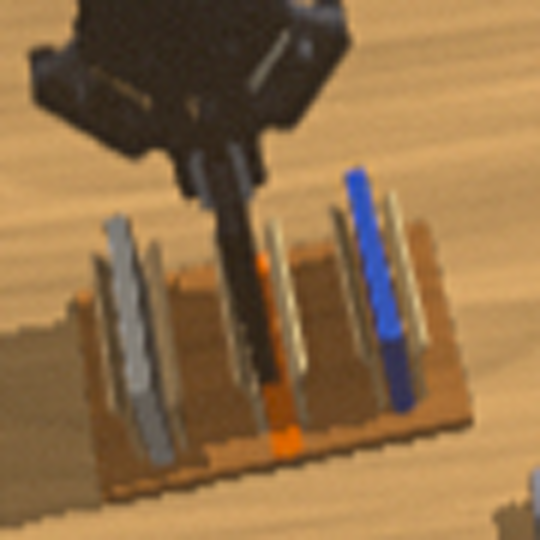

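Run:
```python
from h import *
i=camera_info("wrist")
Z=lambda u,v:(u/3+160-.33,v/3+60-.33)
ex=np.array([np.cos(.0783),np.sin(.0783),0]);ey=np.array([-ex[1],ex[0],0])
c=onz(i,*Z(310,211),.011)-.06*ex;a=onz(i,*Z(49,211),.01);b=onz(i,*Z(569,209),.01);print(c,(a+b)/2-.06*ex,np.linalg.norm(a-b))
for u0,u1,v,z in [(279,349,278,.168),(293,338,233,.063)]:
    A=onz(i,*Z(u0,v),z);B=onz(i,*Z(u1,v),z);M=(A+B)/2;print(M,np.linalg.norm(A-B),(M-c)@ex*1000-55,(M-c)@ey*1000)
for u,v in [(250,268),(262,268),(356,266),(367,266)]: print("wall",(onz(i,*Z(u,v),.053)-c)@ey*1000)
```

```text
[ 0.54387091 -0.22449372  0.011     ] [ 0.54412245 -0.22411722  0.01      ] 0.16715282540326007
[ 0.60039359 -0.22131374  0.168     ] 0.009298493540416194 1.598237387862575 -1.250963597214833
[ 0.60001652 -0.22174927  0.063     ] 0.011659098129440887 1.1882590328850853 -1.6556670016426136
wall 16.303589086215567
wall 13.011718294946672
wall -12.76758389838311
wall -15.783085364653354
```

play_rows([
  [[-1.3,1.3,0],[0,0,0],5],
  [[0,0,0],[0,0,0],5],
  [[0,0,-10],[0,0,0],5],
  [[0,0,-10],[0,0,0],5],
  [[0,0,-10],[0,0,0],5],
  [[0,0,-10],[0,0,0],5],
  [[0,0,0],[0,0,0],5],
  [[0,0,0],[0,0,0],5],
])

```text
clock: 18.98
position: [0.5453, -0.2236, 0.0923]
ee_rot: [0.734, -0.679, 0.0, -0.0]
ft_force: [0.4, 0.0, -1.5]
grip_width: 0.111
```

No contact so far; lower the rest slowly.

play_rows([
  [[0,0,-4],[0,0,0],5],
  [[0,0,-4],[0,0,0],5],
  [[0,0,-2],[0,0,0],5],
  [[0,0,0],[0,0,0],5],
  [[0,0,0],[0,0,0],5],
])

```text
clock: 19.6
position: [0.5452, -0.2236, 0.0822]
ee_rot: [0.734, -0.679, 0.0, -0.0]
ft_force: [-0.2, 0.0, -1.7]
grip_width: 0.112
```

play_rows([
  [[0,0,-1],[0,0,0],5],
  [[0,0,0],[0,0,0],5],
  [[0,0,0],[0,0,0],5],
])

```text
clock: 19.98
position: [0.5453, -0.2236, 0.0814]
ee_rot: [0.734, -0.679, 0.0, -0.0]
ft_force: [-2.2, 0.0, 3.4]
grip_width: 0.113
```

play_rows([
  [[0,0,-1],[0,0,0],5],
  [[0,0,0],[0,0,0],5],
  [[0,0,0],[0,0,0],5],
])

```text
clock: 20.35
position: [0.5453, -0.2237, 0.0814]
ee_rot: [0.734, -0.68, 0.0, -0.0]
ft_force: [-5.9, 1.7, 13.2]
grip_width: 0.108
```

play_rows([
  [[0,0,1],[0,0,0],5],
  [[0,0,0],[0,0,0],12],
  [[0,0,0],[0,0,0],18],
  [[0,0,0],[0,0,0],25],
  [[0,0,0],[0,0,0],25],
  [[0,0,10],[0,0,0],25],
  [[0,0,30],[0,0,0],25],
  [[0,0,60],[0,0,0],25],
  [[-20,20,60],[0,0,0],25],
  [[0,0,0],[0,0,0],25],
  [[0,0,0],[0,0,0],25],
])

```text
clock: 21.72
position: [0.5262, -0.2047, 0.2379]
ee_rot: [0.734, -0.679, 0.0, -0.0]
ft_force: [-0.5, -0.4, -0.7]
grip_width: 0.295
```

Run:
```python
from h import *
import pickle
i=camera_info("wrist");o=readout.get_obs();print(o["position"],o["clock"])
pickle.dump(i,open("w12.pkl","wb"))
im=camera("wrist");cv2.imwrite("pics/w12f.png",im);cv2.imwrite("pics/w12.png",cv2.resize(im[20:270,60:410],None,fx=2.2,fy=2.2,interpolation=cv2.INTER_CUBIC))
a=camera("scene");cv2.imwrite("pics/s12.png",cv2.resize(a[120:270,110:400],None,fx=2.7,fy=2.7,interpolation=cv2.INTER_CUBIC))
a=camera("side");cv2.imwrite("pics/d12.png",cv2.resize(a[100:340,140:400],None,fx=2.5,fy=2.5,interpolation=cv2.INTER_CUBIC))
```

```text
[ 0.52620563 -0.20466432  0.23790184] 21.725
```

View pics/w12.png

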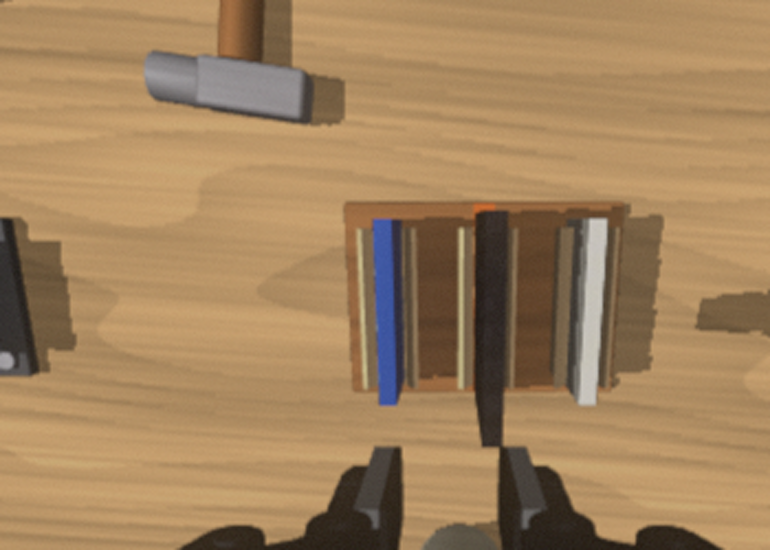

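View pics/s12.png

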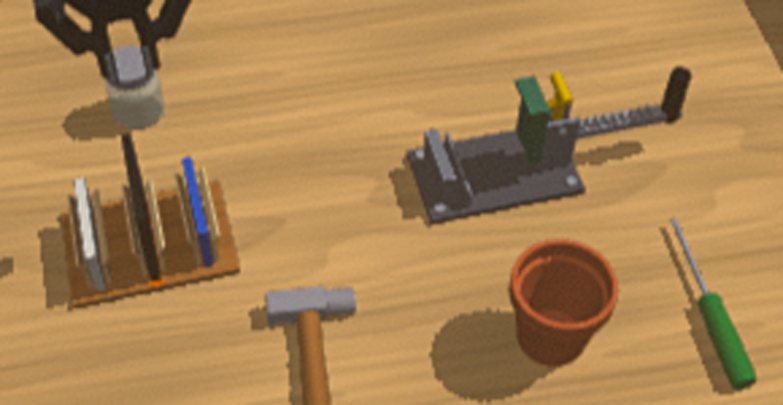

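View pics/d12.png

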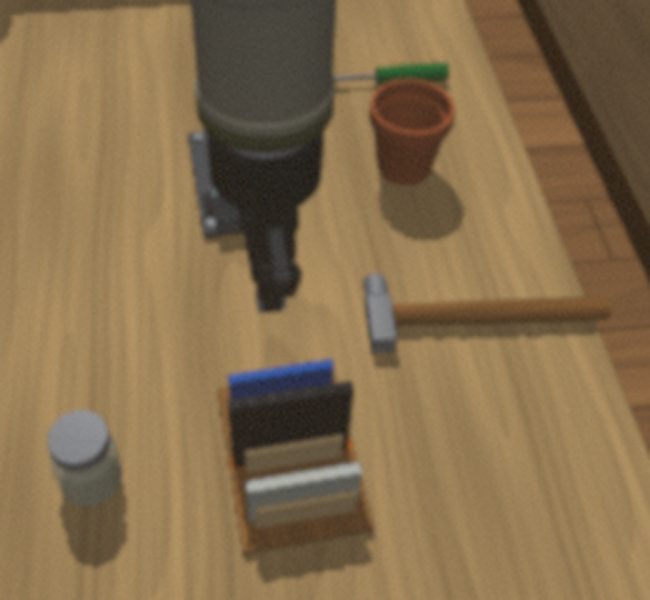

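Run:
```python
from h import *
import pickle
i=pickle.load(open("w12.pkl","rb"))
Z=lambda u,v:(u/2.2+60-.27,v/2.2+20-.27)
ex=np.array([np.cos(.0783),np.sin(.0783),0]);ey=np.array([-ex[1],ex[0],0])
a=onz(i,*Z(345,204),.01);b=onz(i,*Z(628,204),.01);c=(a+b)/2-.06*ex;print(c,np.linalg.norm(a-b))
F=onz(i,*Z(492,212),.115);N=onz(i,*Z(491.5,446),.115);
for M in(F,N,(F+N)/2):print(M,(M-c)@ex*1000,(M-c)@ey*1000)
```

```text
[ 0.54364583 -0.22567893  0.01      ] 0.17024248353938898
[ 0.59708397 -0.21773066  0.115     ] 53.8961278640496 3.7439907470183136
[ 0.48951497 -0.22776261  0.115     ] -54.12800048856298 2.1568248509434724
[ 0.54329947 -0.22274663  0.115     ] -0.1159363122567458 2.9504077989808835
```

play_rows([
  [[40,-10,0],[0,0,0],25],
  [[50,-9,0],[0,0,0],25],
  [[0,0,0],[0,0,0],25],
  [[0,0,0],[0,0,0],25],
])

```text
clock: 22.38
position: [0.6156, -0.224, 0.2363]
ee_rot: [0.734, -0.68, -0.001, 0.001]
ft_force: [-0.3, -0.3, 0.8]
grip_width: 0.293
```

Run:
```python
from h import *
import pickle
i=camera_info("wrist");o=readout.get_obs();print(o["position"],o["clock"])
pickle.dump(i,open("w13.pkl","wb"))
im=camera("wrist");cv2.imwrite("pics/w13f.png",im);cv2.imwrite("pics/w13.png",cv2.resize(im[60:240,190:340],None,fx=3.3,fy=3.3,interpolation=cv2.INTER_CUBIC))
```

```text
[ 0.61563553 -0.22400458  0.23634271] 22.375
```

View pics/w13.png

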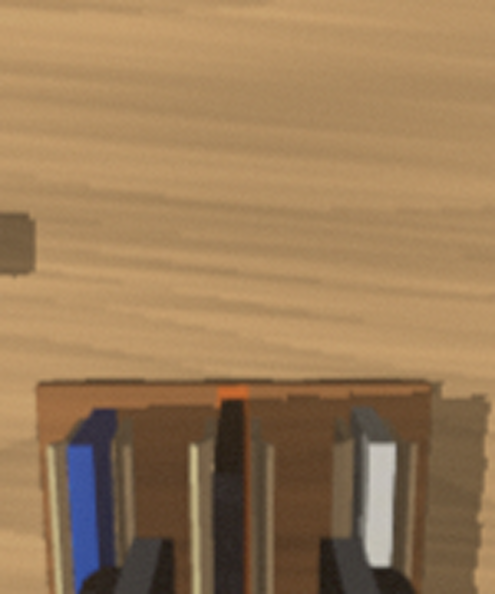

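Run:
```python
from h import *
import pickle
i=pickle.load(open("w13.pkl","rb"))
Z=lambda u,v:(u/3.3+190-.35,v/3.3+60-.35)
ex=np.array([np.cos(.0783),np.sin(.0783),0]);ey=np.array([-ex[1],ex[0],0])
a=onz(i,*Z(37,384),.01);b=onz(i,*Z(437,383),.01);c=(a+b)/2-.06*ex;o=onz(i,*Z(233.5,387),.011)
print(np.linalg.norm(a-b),"orange",(o-c)@ey*1000)
for u0,u1,v,z in[(215,246,475,.115),(218,243.5,401,.011)]:
  A=onz(i,*Z(u0,v),z);B=onz(i,*Z(u1,v),z);M=(A+B)/2
  print(np.linalg.norm(A-B),(M-c)@ex*1000,(M-c)@ey*1000,"vs orange",(M-o)@ey*1000)
```

```text
0.16972664380110933 orange 1.444552270357186
0.00967005893143129 52.693347692317985 0.868871647823781 vs orange -0.5756806225334057
0.0108479757085565 52.6234298243983 2.6506347465792492 vs orange 1.2060824762220628
```

```bash
python3 -c "
from workcell import manip;print(manip.hand_in())"
```

```text
the job is handed in; nothing more can be done
None
```

The tile is out of the clamp and standing on the floor of the sorter's empty slot. I handed the job in shortly after 22 s on the robot's clock; no verdict is reported.

**What I did**
- **Pawl:** I swung it up to about 1.1 rad. The first lift slipped in the fingers and left it at about 0.9 rad, too close to the jaw's path, so I regripped it and pushed it further.
- **Bar:** I drew it back about 74.5 mm by the knob. It stopped there, with the wrist force rising to 17 N along the pull when I pushed on.
- **Tile:** I lifted it upright and carried it over. I corrected its position by about 1.5 mm just above the slot and lowered it until the floor pushed back (13 N). I then let go and moved the gripper clear.

**Last checks**
- **Along the slot:** one view put the tile 0.1 mm from the middle. The closer end-on view put its end about 2 mm short of where that implies.
- **Across the slot:** measured from the orange strip, the tile is within about 1.2 mm of the middle, with about 1° of lean. Measured from the sorter's base corners, the readings range from 0.9 to 3.7 mm. In the end-on view the strip itself reads 1.4 mm off that reference, so I trust the strip.
- **Rest of the scene:** the last scene and side pictures show the clamp open, with the pawl up and the bar back. The plates, hammer, pot, jar and screwdriver look undisturbed; I checked those by eye and did not measure them.

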